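Draw the shell carrier out of the curing station

TASK

The shells are cured: press on the black rubber pad of the white carrier and draw it toward you out of the curing tunnel, then slide it across so that it lies square in the corner of its bed, touching both the blue front stop and the blue side rail along their length. Press firmly enough that it does not slip, but gently, because the carrier is brittle; keep the three shells in their cells, let go of the carrier, and leave everything else on the bench alone.

Things in the scene. Friction and masses are not known exactly. Their poses are not given: they have to be found in the camera images.
- carrier_top (a point): The carrier, a flat white plate 150 (x) by 110 (y) mm lying on the bed: this point is on its top face at the middle, 8 mm above its underside. x points away from the robot into the tunnel, y left. Three cells at its rear (x from 5 to 75 mm, walls 6 mm above this point) hold a shell each. At the start it is turned up to 0.1 rad from the bed's direction.
- pad (a point): Middle of the carrier's flat black rubber pad, the place to press: 75 (x) by 106 (y) mm, level with carrier_top and centred 36.5 mm in front of it. At the start only the front 45 to 85 mm of the carrier is outside the tunnel. Rubber to finger friction is about 1, carrier to bed about 0.35, so with less than about 8 N of downward press the fingers may slip on it.
- carrier: The carrier again, origin at the middle of its underside, same axes. 0.45 to 0.8 kg, loose. Too wide to grip across. Brittle: it cracks if the fingers bear on it with more than 20 N.
- carrier_corner (a point): Front left corner of the carrier at its underside: 75 mm in front (toward the robot) and 55 mm to the left (+y) of its middle, same axes.
- nest_corner (a point): Inner corner of the bed, on its surface, where the inner faces of the blue front stop and blue left side rail meet; carrier_corner must come here. x runs along the rail away from the robot, y left toward the rail, so the bed lies at x > 0, y < 0. Stop (210 mm along y) and rail (170 mm along x) stand 10 mm above the bed, 2 mm above the carrier's top, and are 10 mm thick.
- bed_middle (a point): Middle of the bed's surface, about 65 mm above the table; axes as nest_corner. The bed is 290 by 210 mm, open on the right. It stands on springs: it stays up under the first 1 to 6 N of press, then sinks 1 mm for each 8 N, at most 10 mm. It is levelled by hand and may slope up to 0.045 rad up or down along x (its set slope does not change), so a level pull gains or loses force.
- station: The curing station, fixed to the table: white base 350 by 250 mm with a low tunnel over the rear of the bed; origin at the middle of its underside, x away from the robot along the bed, y left. Tunnel mouth at x = 30 mm, roof from z = 89 to 105 mm; a grey lamp box on its rear (x above 100 mm) reaches z = 140 mm. nest_corner is at about x = -152, y = 101 mm. Never push on it or the bed with over 20 N.
- shell0: Grey curved hearing-aid shell, 10 mm thick and about 38 mm long, 12 g, loose in the right cell of the carrier; origin on its underside near its middle.
- shell1: Grey curved hearing-aid shell, 10 mm thick and about 38 mm long, 12 g, loose in the middle cell of the carrier; origin on its underside near its middle.
- shell2: Grey curved hearing-aid shell, 10 mm thick and about 38 mm long, 12 g, loose in the left cell of the carrier; origin on its underside near its middle.
- lacquer: Bystander: amber jar with black cap, 40 mm wide, 75 mm tall; origin under it.
- cleaner: Bystander: white bottle with blue cap, 50 mm wide, 130 mm tall; origin under it.
- probe: Bystander: screwdriver, 160 mm long, lying.
- brush: Bystander: brush, 170 mm long, lying.
- dish: Bystander: white open dish, 80 mm wide, 22 mm high; origin under it.
- stray0: Bystander: loose grey shell on the table.
- stray1: Bystander: another loose grey shell on the table.
There are look-alikes about, which are no part of the job. Of the things that look like the carrier, the largest one is meant.

How it is judged:
By the outcome, as a careful person would: the job done as asked, in the order asked, and still so for the second after the job is handed in, with the robot touching nothing.
It also fails if it takes over 58 s, if anything falls off the work surface, if the arm or the gripper's body presses on something with over 40 N, if the wrist force passes 120 N, or if a joint passes its speed limit or range.

ROBOT

A 7-joint arm with a two-finger parallel gripper is mounted at the origin on the work surface. World frame = base frame: x ahead of the robot, y to its left, z up, the work surface at z = 0. Lengths are in m, angles in rad, forces in N, time in s.
With the tool pointing down it reaches from about 0.425 to 0.925 m from the base axis. Payload 6.8 kg.
Tool frame: the origin (TCP) lies midway between the tips of the shut fingers; the grasp point (between the pads) lies 19 mm behind it; x points along the fingers, y is the direction in which the jaws open and shut, and the axes are right-handed (so a half turn about x gives the same grasp; the last joint's range is limited). The gripper opens to 85 mm and grips with 20 to 120 N. Pads are 22 mm wide; open, the fingers measure 114 mm over their backs; the gripper's body (76 mm by 85 mm) begins 54 mm behind the grasp point. The pads swing forward as they close: fully open they stand 13 mm farther back than shut.
Start: joints at [-1.212, 0.477, 0.022, 1.555, -0.011, 1.109, -0.083], TCP at [0.304, 0.603, 0.231] pointing down, gripper open.
Joint ranges: [-2.96, 2.96], [-0.34, 2.1], [-1.41, 1.46], [0.24, 2.44], [-1.37, 4.51], [0.17, 1.92], [-2.96, 2.96]. Speed limits (rad/s): [2.39, 2.39, 3.14, 3.14, 3.14, 3.14, 3.14].

INTERFACE

Orientations are given as a rotation vector (axis times angle).
In Python, from bench import r, viewer, nets gives the robot as it stands.
- The arm moves only by the shell command python3 -m pendant 'ROWS' [FORCE]. ROWS is JSON, one flat list of numbers, 5 for each row, row after row: the finger opening in mm, from 0 to 85.4, then the shift along the tool's x, y, z in mm, then the turn about the tool's x in rad. A call has 1 to 20 rows; each row shifts and turns the commanded pose from where the row before left it, along the tool's axes as they then stand; what a row does not reach is not made up. A row lasts 1/8 s, in which the tool goes at most 62.5 mm and 10.7 degrees, less where a joint would pass 70% of its speed; a pose out of reach is approached as far as the arm can. A call with a gripper value outside its range is refused whole. The fingers move at their own pace and stop on an object; FORCE is the grip in N (left out, the last holds). Time passes only in rows, so rows that do not move let the fingers close. It gives the time, the measured TCP pose, the force and the opening at its end, in the units of the state.
- r.get_obs(): the state, without advancing time (a new reading comes with each control period).
- viewer.grab_frame(name): name is "scene" or "top" or "wrist"; returns (picture, depth): 384x512x3 uint8, red, green, blue; 384x512 float32, m along the optical axis (not along the pixel's ray), 0 where there is no reading.
- viewer.calibration(name): a dict with "mtx" (3x3 intrinsics, pixels), "distortion" ([k1, k2, p1, p2, k3] as OpenCV has them; the pictures are not rectified), "world_to_cam" (4x4, takes a point from world to camera coordinates). Camera axes: x right, y up, looking along -z (the intrinsics and any distortion apply to the point x, -y, -z); pixel columns grow to the right and rows downward; lengths in m; the calibration is good to about 2 mm. A picture is of the moment at which its call begins: read the wrist's pose just before it. calibration takes no time and is no camera call; for the wrist camera it gives the pose at the moment of the call.
- r.hand_in(): hands the job in, once; it reports no verdict.
Trained networks look in the newest picture that a camera, given by its name, has taken for a name from the list of things; names that differ only in an ending like _2 or _b are one class to them, and where a whole thing is asked for, a point or a joint stands for the part that bears it (a point fixed in the world has none). Each returns a list of dicts, best first, with "score" (0 to 1); they miss things now and then, are a little off and sometimes report something else, mostly with a low value. They report only what shows in the picture. A call takes as long as a camera call. They do not tell look-alikes from the thing itself.
- nets.look_for(name, camera): "location" ([x, y, z] in m, in world coordinates, good to about 4 mm: the middle of the surface that is visible of it).
- nets.silhouettes(name, camera): "mask" (384x512 bool, what is visible of it).
The state is a dict: "clock": time; "joints": joint angles; "qvel": joint speeds; "tau": joint torques, N m; "tcp_pos": TCP position; "orientation": TCP orientation; "contact_force": force on the tool from outside, world axes, zero at the start; "moment": the same for the moment, N m; "grip_width": finger opening in m.
Only numpy, scipy, OpenCV 4.12 (cv2) and the standard library are available. Lean on these libraries where they do the work, as an engineer would, in place of code of your own. Each camera call takes 0.05 s, during which the arm holds its last target. There are 200 camera calls.

## Working session

There is one attempt and no reset: what is moved stays moved. The work goes in short steps, Python scripts to look and compute and a shell command to move; the robot and the scene stay as the last step left them, time stands still between calls to the robot, and variables do not carry over. Pictures are saved under pics/ and viewed, about 8 in all and at most 12, crops included, and the job is handed in when it is done.

```bash
ls; mkdir -p pics; cat > h.py <<'E'
import numpy as np, cv2
from bench import r, viewer, nets
from scipy.spatial.transform import Rotation as R
def grab(n, save=None):
    cal=viewer.calibration(n); p,d=viewer.grab_frame(n)
    if save: cv2.imwrite('pics/'+save,cv2.cvtColor(p,cv2.COLOR_RGB2BGR))
    return p,d,cal
def pts(uv,d,cal):
    """pixels (N,2) + depth (N) -> world"""
    uv=np.asarray(uv,float).reshape(-1,1,2)
    n=cv2.undistortPoints(uv,np.array(cal['mtx']),np.array(cal['distortion'])).reshape(-1,2)
    d=np.asarray(d,float).reshape(-1)
    c=np.c_[n[:,0]*d,-n[:,1]*d,-d,np.ones(len(d))]
    return (np.linalg.inv(np.array(cal['world_to_cam']))@c.T).T[:,:3]
def cloud(d,cal,mask):
    v,u=np.nonzero(mask&(d>0)); return pts(np.c_[u,v],d[v,u],cal),u,v
def onplane(uv,z,cal):
    a=pts(uv,np.full(len(uv),.1),cal);b=pts(uv,np.full(len(uv),1.),cal)
    t=(z-a[:,2])/(b[:,2]-a[:,2]); return a+t[:,None]*(b-a)
E
python3 - <<'E'
from h import *
o=r.get_obs()
for k in ('clock','tcp_pos','orientation','contact_force','grip_width'): print(k,np.round(o[k],4))
for c in ('scene','top'):
    grab(c,c+'0.png')
    for n in ('carrier','pad','station','nest_corner','bed_middle'):
        try: print(c,n,[(np.round(x['location'],3),round(x['score'],2)) for x in nets.look_for(n,c)[:3]])
        except Exception as e: print(c,n,e)
E
```

```text
pics
clock 0.0
tcp_pos [0.3035 0.6022 0.2304]
orientation [ 0.3646  1.5399 -0.3674]
contact_force [-0.8331 -0.7121  0.0656]
grip_width 0.0857
scene carrier [(array([0.522, 0.255, 0.001]), 0.96), (array([ 0.572, -0.044,  0.071]), 0.76), (array([ 0.719, -0.297,  0.002]), 0.7)]
scene pad [(array([ 0.567, -0.044,  0.073]), 0.69), (array([0.524, 0.25 , 0.009]), 0.58), (array([ 0.716, -0.298,  0.008]), 0.58)]
scene station [(array([0.647, 0.041, 0.065]), 0.97)]
scene nest_corner [(array([ 0.486, -0.016,  0.064]), 0.97)]
scene bed_middle [(array([ 0.483, -0.015,  0.067]), 0.95)]
top carrier [(array([0.513, 0.247, 0.004]), 0.82), (array([ 0.696, -0.278,  0.006]), 0.76), (array([ 0.585, -0.048,  0.072]), 0.7)]
top pad [(array([ 0.698, -0.281,  0.007]), 0.87), (array([0.515, 0.25 , 0.008]), 0.74), (array([ 0.58 , -0.046,  0.074]), 0.61)]
top station [(array([ 0.576, -0.022,  0.067]), 0.93)]
top nest_corner [(array([ 0.496, -0.029,  0.066]), 0.84)]
top bed_middle [(array([ 0.502, -0.031,  0.069]), 0.78)]
```

```bash
python3 -c "
import cv2;a=cv2.imread('pics/scene0.png');b=cv2.imread('pics/top0.png')
cv2.imwrite('pics/both.png',cv2.resize(cv2.vconcat([a,b]),(800,1200))[:, :]) 
cv2.imwrite('pics/top0b.png',cv2.resize(b,(800,600)))"
```

```text
(no output)
```

View pics/top0b.png

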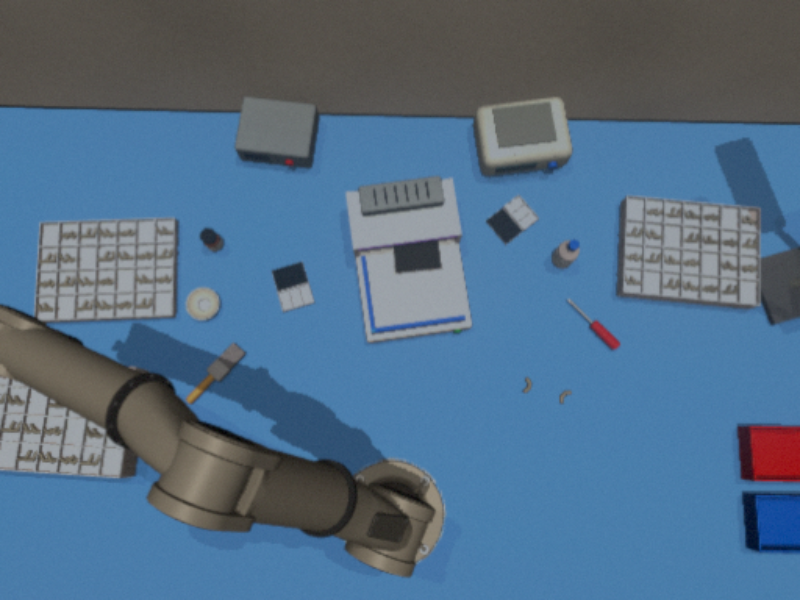

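View pics/scene0.png

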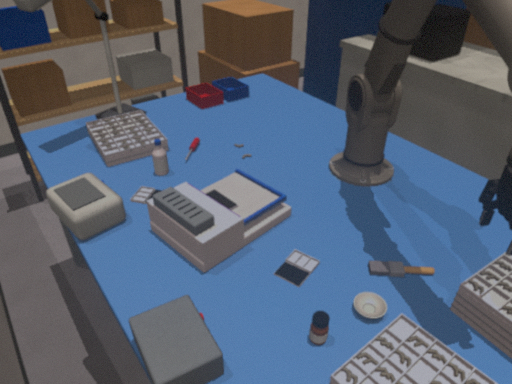

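The scene view shows the station mid-bench near (215,215), with the bed open toward the robot. In the top view the blue rail is on the left (365,255→372,330), the stop is in front (about y=325), and the carrier pad sits at the tunnel mouth (417,257). The small carriers at (293,287) and (512,220) are the look-alikes. Next I'll measure the station and the tool axes.

```bash
cat >> h.py <<'E'
def bluefaces(p,d,cal,zlo=.06):
    hsv=cv2.cvtColor(p,cv2.COLOR_RGB2HSV); m=cv2.inRange(hsv,(105,110,60),(130,255,255))>0
    P,u,v=cloud(d,cal,m); k=(P[:,2]>zlo)&(P[:,2]<.095); return P[k],u[k],v[k]
E
python3 - <<'E'
from h import *
o=r.get_obs(); M=R.from_rotvec(o['orientation']).as_matrix(); print(M.round(3))
cal=viewer.calibration('wrist'); W=np.linalg.inv(np.array(cal['world_to_cam']))
print('cam in tool',(M.T@(W[:3,3]-o['tcp_pos'])).round(3),'\n',(M.T@W[:3,:3]).round(2)); print(np.array(cal['mtx']).round(0))
p,d,cal=grab('top')
P,u,v=bluefaces(p,d,cal); k=(P[:,0]<.8)&(abs(P[:,1]+.03)<.2); P=P[k]; print(len(P),P.min(0).round(3),P.max(0).round(3))
for s in nets.silhouettes('station','top')[:1]:
    Q,_,_=cloud(d,cal,np.array(s['mask'])); 
    print(cv2.minAreaRect((Q[:,:2]*1000).astype(np.float32)))
h=P
np.save('blue.npy',P)
hx=np.histogram(P[:,0],12);hy=np.histogram(P[:,1],12);print(hx[0],hx[1].round(3),hy[0],hy[1].round(3))
E
```

```text
[[ 0.     0.45   0.893]
 [ 0.     0.893 -0.45 ]
 [-1.     0.    -0.   ]]
cam in tool [-0.143 -0.001 -0.073] 
 [[ 0.    0.29 -0.96]
 [ 1.    0.    0.  ]
 [ 0.   -0.96 -0.29]]
[[288.   0. 257.]
 [  0. 288. 192.]
 [  0.   0.   1.]]
286 [ 0.401 -0.158  0.062] [0.579 0.083 0.086]
((599.7266235351562, -29.18719482421875), (404.0514221191406, 273.5894470214844), 7.810606479644775)
[62 85 49 10 11  8 12  8 11 10 10 10] [0.401 0.416 0.431 0.446 0.46  0.475 0.49  0.505 0.52  0.534 0.549 0.564
 0.579] [16 17 16 17 17 15 18 18 13 17 58 64] [-0.158 -0.138 -0.118 -0.098 -0.078 -0.058 -0.038 -0.018  0.002  0.022
  0.042  0.063  0.083]
```

```bash
python3 -m pendant '[50,-8,-37,33,0,50,-8,-37,33,0,50,-8,-37,33,0,50,-8,-37,33,0,50,-8,-37,33,0,50,-8,-37,33,0,50,-8,-37,33,0,50,-8,-37,33,0,50,-8,-37,33,0,50,-8,-37,33,0,50,-8,-37,33,0,50,-6,-37,33,0,50,-6,-36,33,0,50,0,0,0,-0.15,50,0,0,0,-0.15,50,0,0,0,-0.15,50,0,0,0,-0.13,50,0,0,0,0]'
python3 - <<'E'
from h import *
o=r.get_obs();print(o['tcp_pos'],R.from_rotvec(o['orientation']).as_matrix().round(3),o['grip_width'],o['contact_force'])
p,d,cal=grab('wrist','w1.png'); np.savez('w1.npz',p=p,d=d,**{k:np.array(v) for k,v in cal.items()})
for n in ('carrier','pad','nest_corner','bed_middle','shell0','carrier_top'):
    print(n,[(np.round(x['location'],3),round(x['score'],2)) for x in nets.look_for(n,'wrist')[:4]])
cv2.imwrite('pics/w1b.png',cv2.resize(cv2.cvtColor(p,cv2.COLOR_RGB2BGR),(800,600)))
E
```

```text
clock: 2.95
tcp_pos: [0.4708, -0.0189, 0.3314]
orientation: [-0.088, 1.569, 0.088]
contact_force: [0.3, -0.1, 0.3]
grip_width: 0.0496
[ 0.47081301 -0.01894732  0.3314425 ] [[ 0.    -0.112  0.994]
 [ 0.     0.994  0.112]
 [-1.     0.     0.   ]] 0.049572932487008906 [ 0.27225871 -0.09338734  0.27224597]
carrier [(array([0.516, 0.25 , 0.007]), 0.98), (array([ 0.582, -0.041,  0.071]), 0.96), (array([ 0.696, -0.277,  0.002]), 0.88)]
pad [(array([ 0.701, -0.281,  0.008]), 0.91), (array([ 0.581, -0.04 ,  0.071]), 0.87), (array([0.52 , 0.251, 0.   ]), 0.87)]
nest_corner [(array([ 0.488, -0.028,  0.066]), 0.9)]
bed_middle [(array([ 0.486, -0.026,  0.066]), 0.91)]
shell0 []
carrier_top [(array([0.514, 0.246, 0.004]), 0.82), (array([ 0.58 , -0.042,  0.074]), 0.76), (array([ 0.695, -0.276,  0.005]), 0.65), (array([ 0.284, -0.406,  0.002]), 0.58)]
```

View pics/w1b.png

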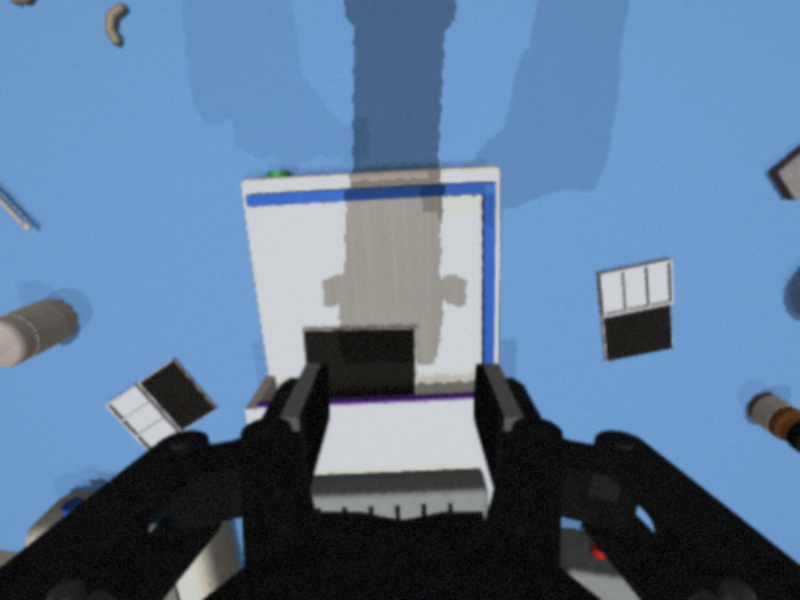

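```bash
cat > fit.py <<'E'
from h import *
def line(P):  # returns centroid, direction, rms
    c=P.mean(0); _,s,vt=np.linalg.svd(P-c); return c,vt[0],s[1]/np.sqrt(len(P))
def analyse(p,d,cal,yaw0=.08,verbose=True):
    hsv=cv2.cvtColor(p,cv2.COLOR_RGB2HSV)
    P,u,v=bluefaces(p,d,cal); k=(abs(P[:,1]+.03)<.2)&(P[:,0]<.7); P,u,v=P[k],u[k],v[k]
    # bed plane: bright, low-saturation points between
    m=(hsv[...,1]<60)&(hsv[...,2]>90); Q,_,_=cloud(d,cal,m)
    Q=Q[(Q[:,2]>.05)&(Q[:,2]<.085)&(Q[:,0]>.45)&(Q[:,0]<.53)&(abs(Q[:,1]+.04)<.07)]
    for _ in range(3):
        A=np.c_[Q[:,:2]-[.5,-.03],np.ones(len(Q))]; s=np.linalg.lstsq(A,Q[:,2],rcond=None)[0]
        e=Q[:,2]-A@s; Q=Q[abs(e)<2.5*e.std()+1e-4]
    print('bed z at (.5,-.03), slopes x,y',s.round(4),'n',len(Q),'std',e.std().round(4))
    zt=s[2]+.010
    B=onplane(np.c_[u,v],zt,cal)[:,:2]
    yaw=yaw0
    for _ in range(4):
        ex=np.array([np.cos(yaw),np.sin(yaw)]);ey=np.array([-ex[1],ex[0]])
        a,b=B@ex,B@ey
        a0,b1=np.percentile(a,2),np.percentile(b,98)
        st=(a<a0+.014)&(b<b1-.025); ra=(b>b1-.014)&(a>a0+.025)
        cs,ds,rs=line(B[st]); cr,dr,rr=line(B[ra])
        ys=np.arctan2(-ds[0]*np.sign(ds[1]),abs(ds[1])); yr=np.arctan2(dr[1]*np.sign(dr[0]),abs(dr[0])); yaw=(ys*st.sum()+yr*ra.sum())/(st.sum()+ra.sum())
    print('yaw stop, rail',round(ys,4),round(yr,4),'n',st.sum(),ra.sum(),'rms',rs.round(4),rr.round(4))
    c0=cs@ex+.005; c1=cr@ey-.005-.001
    nc=ex*c0+ey*c1; print('nest corner',nc.round(4),'yaw',round(yaw,4))
    return yaw,nc,s
def pad(p,cal,z,box):
    g=cv2.cvtColor(p,cv2.COLOR_RGB2GRAY); x0,y0,x1,y1=box
    m=np.zeros(g.shape,np.uint8); m[y0:y1,x0:x1]=(g[y0:y1,x0:x1]<55)
    n,l,st,_=cv2.connectedComponentsWithStats(m); i=1+np.argmax(st[1:,4]); return (l==i),st[i]
E
python3 - <<'E'
from fit import *
z=np.load('w1.npz'); p,d=z['p'],z['d']; cal={k:z[k] for k in('mtx','distortion','world_to_cam')}
yaw,nc,s=analyse(p,d,cal)
m,st=pad(p,cal,0,(180,200,285,256)); print(st)
v,u=np.nonzero(m); P=onplane(np.c_[u,v],s[2]+.008+.07*s[0],cal)[:,:2]
ex=np.array([np.cos(yaw),np.sin(yaw)]);ey=np.array([-ex[1],ex[0]])
Q=(P-nc)@np.c_[ex,ey]
# edges in bed frame: front edge per column, side edges per row
def edge(key,val,fn):
    b=np.round(key/.003).astype(int); return np.array([(key[b==i].mean(),fn(val[b==i])) for i in np.unique(b) if (b==i).sum()>3])
F=edge(Q[:,1],Q[:,0],np.min)[3:-3]; L=edge(Q[:,0],Q[:,1],np.max)[2:-3]; Rr=edge(Q[:,0],Q[:,1],np.min)[2:-3]
for n,E in(('front',F),('left',L),('right',Rr)):print(n,np.polyfit(E[:,0],E[:,1],1).round(4),E.mean(0).round(4))
print('pad max x',Q[:,0].max())
print('world pad centroid',P.mean(0),'bed frame', Q.mean(0))
o=r.get_obs(); print('tcp bed',((o['tcp_pos'][:2]-nc)@np.c_[ex,ey]).round(4))
D,_,_=cloud(d,cal,m); print('pad z from depth',np.median(D[:,2]), np.polyfit(D[:,0],D[:,2],1))
E
```

```text
bed z at (.5,-.03), slopes x,y [-0.0064 -0.0023  0.0666] n 5146 std 0.0007
yaw stop, rail 0.1613 0.1577 n 962 668 rms 0.0026 0.0029
nest corner [0.4126 0.0431] yaw 0.1598
[ 195  211   90   45 2944]
front [0.1326 0.1394] [-0.1139  0.1243]
left [-0.0291 -0.0624] [ 0.156 -0.067]
right [-0.0344 -0.1609] [ 0.156  -0.1662]
pad max x 0.1955320222550535
world pad centroid [ 0.58685042 -0.04612927] bed frame [ 0.15779748 -0.11585859]
tcp bed [ 0.0476 -0.0705]
pad z from depth 0.07423397015336075 [-1.69997147  1.07390489]
```

```bash
cat >> fit.py <<'E'
def edge(key,val,fn):
    b=np.round(key/.003).astype(int); return np.array([(key[b==i].mean(),fn(val[b==i])) for i in np.unique(b) if (b==i).sum()>3])
def carrier(p,cal,box,yaw,nc,s):
    m,st=pad(p,cal,0,box); print('pad box',st)
    v,u=np.nonzero(m); P=onplane(np.c_[u,v],s[2]+.008+.05*s[0],cal)[:,:2]
    ex=np.array([np.cos(yaw),np.sin(yaw)]);ey=np.array([-ex[1],ex[0]])
    Q=(P-nc)@np.c_[ex,ey]
    F=edge(Q[:,1],Q[:,0],np.min)[4:-4]; L=edge(Q[:,0],Q[:,1],np.max)[3:-3]; Rr=edge(Q[:,0],Q[:,1],np.min)[3:-3]
    for n,E in(('front',F),('left',L),('right',Rr)):print(n,np.polyfit(E[:,0],E[:,1],1).round(4),E.mean(0).round(4))
    print('pad x range',Q[:,0].min().round(4),Q[:,0].max().round(4))
    o=r.get_obs(); M=R.from_rotvec(o['orientation']).as_matrix()
    print('tcp bed',((o['tcp_pos'][:2]-nc)@np.c_[ex,ey]).round(4),'tool yaw-bed yaw',(np.arctan2(M[1,2],M[0,2])-yaw).round(4),'z',o['tcp_pos'][2].round(4))
    return Q,m
E
python3 - <<'E'
from fit import *
z=np.load('w1.npz'); p,d=z['p'],z['d']; cal={k:z[k] for k in('mtx','distortion','world_to_cam')}
yaw,nc,s=analyse(p,d,cal)
Q,m=carrier(p,cal,(180,200,268,252),yaw,nc,s)
np.savez('bed.npz',yaw=yaw,nc=nc,s=s)
E
```

```text
bed z at (.5,-.03), slopes x,y [-0.0064 -0.0023  0.0666] n 5146 std 0.0007
yaw stop, rail 0.1613 0.1577 n 962 668 rms 0.0026 0.0029
nest corner [0.4126 0.0431] yaw 0.1598
pad box [ 196  211   69   41 2643]
front [0.018  0.1242] [-0.1185  0.1221]
left [-0.0375 -0.0612] [ 0.1545 -0.067 ]
right [ 0.0265 -0.1696] [ 0.1545 -0.1655]
pad x range 0.1205 0.1893
tcp bed [ 0.0476 -0.0705] tool yaw-bed yaw -0.0474 z 0.3313
```

The picture shows the stop along the top (247–490, 190), the rail on the right (x≈488), and the pad at x 305–413, y 327–395. The carrier is turned about −0.02 rad relative to the bed. It has to travel about −120 mm in x and +60 mm in y. I'll move above the pad now.

```bash
python3 -m pendant '[50,0,-20,51,-0.03,50,0,-21,51,0,50,55,0,0,0,50,55,0,0,0,50,55,0,0,0,50,45,0,0,0,50,25,0,0,0,50,5,0,0,0,50,0,0,0,0,50,0,0,0,0]'; python3 - <<'E'
from h import *
o=r.get_obs(); z=np.load('bed.npz'); y=float(z['yaw']);ex=np.array([np.cos(y),np.sin(y)]);ey=np.array([-ex[1],ex[0]])
print(((o['tcp_pos'][:2]-z['nc'])@np.c_[ex,ey]).round(4))
p,d,c=grab('wrist','w2.png')
E
```

```text
clock: 4.55
tcp_pos: [0.5783, -0.0466, 0.0927]
orientation: [-0.112, 1.565, 0.112]
contact_force: [-0.5, -0.8, -0.3]
grip_width: 0.05
[ 0.1493 -0.1149]
```

View pics/w2.png

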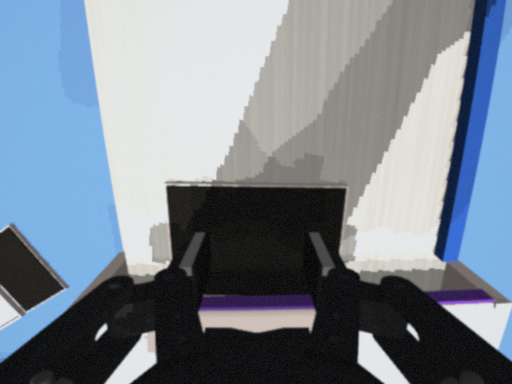

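The fingers straddle the middle of the pad (pad x 168–347, front edge at y≈184 and level in the picture), and the tunnel lip is at y≈298. I'll descend now.

```bash
python3 -m pendant '[50,6,0,0,0,50,5,0,0,0,50,4,0,0,0,50,0,0,0,0]'; python3 -m pendant '[50,1,0,0,0,50,1,0,0,0,50,0,0,0,0]'; python3 -m pendant '[50,1,0,0,0,50,1,0,0,0,50,0,0,0,0]'
```

```text
clock: 5.1
tcp_pos: [0.5769, -0.0465, 0.0758]
orientation: [-0.112, 1.569, 0.112]
contact_force: [0.2, -0.1, -0.4]
grip_width: 0.0498
clock: 5.48
tcp_pos: [0.5773, -0.0465, 0.0743]
orientation: [-0.112, 1.568, 0.112]
contact_force: [-0.2, 0.4, 0.2]
grip_width: 0.0504
clock: 5.85
tcp_pos: [0.5772, -0.0465, 0.0722]
orientation: [-0.112, 1.568, 0.112]
contact_force: [-0.1, 0.7, 0.1]
grip_width: 0.0501
```

```bash
python3 -m pendant '[50,1,0,0,0,50,1,0,0,0,50,0,0,0,0]';python3 -m pendant '[50,1,0,0,0,50,0,0,0,0]';python3 -m pendant '[50,1,0,0,0,50,0,0,0,0]'
```

```text
clock: 6.22
tcp_pos: [0.5773, -0.0465, 0.0704]
orientation: [-0.112, 1.568, 0.112]
contact_force: [-1.4, 0.6, 1.2]
grip_width: 0.0502
clock: 6.48
tcp_pos: [0.5773, -0.0466, 0.0698]
orientation: [-0.112, 1.568, 0.113]
contact_force: [-2.2, 1.0, 6.8]
grip_width: 0.0502
clock: 6.72
tcp_pos: [0.5773, -0.0465, 0.0691]
orientation: [-0.112, 1.568, 0.113]
contact_force: [-3.0, 0.9, 11.0]
grip_width: 0.0502
```

```bash
python3 -m pendant '[50,0.2,0,0,0,50,0,0,-1,0,50,0,0,-2,0,50,0,0,-3,0,50,0,0,-4,0]'
```

```text
clock: 7.35
tcp_pos: [0.571, -0.0478, 0.0698]
orientation: [-0.113, 1.56, 0.112]
contact_force: [3.9, 0.4, 5.8]
grip_width: 0.0501
```

```bash
python3 -m pendant '[50,0,0,-4,0,50,0,0,-4,0,50,0,0,-4,0]'
```

```text
clock: 7.72
tcp_pos: [0.5592, -0.0496, 0.0699]
orientation: [-0.113, 1.56, 0.112]
contact_force: [4.6, 1.0, 6.1]
grip_width: 0.0502
```

```bash
python3 -m pendant '[50,0.6,0,-1,0,50,0.4,0,-1,0,50,0,0,-3,0]'
```

```text
clock: 8.1
tcp_pos: [0.5556, -0.0501, 0.0695]
orientation: [-0.113, 1.558, 0.112]
contact_force: [5.9, 1.1, 8.8]
grip_width: 0.0499
```

```bash
python3 - <<'E'
from fit import *
z=np.load('bed.npz'); p,d,c=grab('wrist','w3.png')
carrier(p,c,(140,100,370,297),float(z['yaw']),z['nc'],z['s']); print(r.get_obs()['contact_force'])
E
```

```text
pad box [  140   202   230    95 18229]
front [-0.0504  0.0946] [-0.1185  0.1005]
left [ 0.1646 -0.0846] [ 0.1275 -0.0636]
right [-0.2121 -0.1434] [ 0.1275 -0.1705]
pad x range 0.099 0.1573
tcp bed [ 0.1256 -0.1149] tool yaw-bed yaw -0.0165 z 0.0694
[4.83174975 1.24903521 9.41638281]
```

View pics/w3.png

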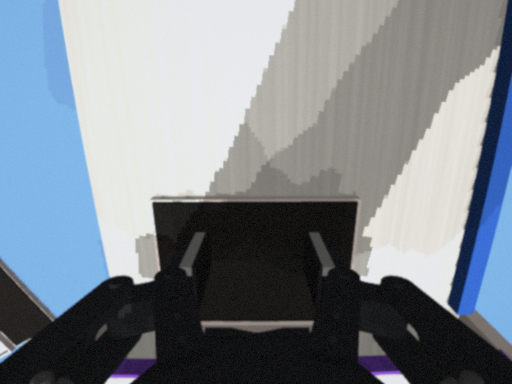

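The carrier is coming along: the front edge is at y≈200, the pad spans x 155–357, and its rear edge is now visible at y≈322. I'll keep pulling with a little more press.

```bash
python3 -m pendant '[50,0.5,0,-3,0,50,0,0,-4,0,50,0,0,-5,0]'; python3 -m pendant '[50,0,0,-5,0,50,0,0,-5,0]'
```

```text
clock: 8.52
tcp_pos: [0.5442, -0.0519, 0.0692]
orientation: [-0.113, 1.557, 0.112]
contact_force: [5.0, 0.1, 11.2]
grip_width: 0.0499
clock: 8.78
tcp_pos: [0.5343, -0.0534, 0.0693]
orientation: [-0.113, 1.557, 0.112]
contact_force: [6.3, -0.1, 10.7]
grip_width: 0.0498
```

```bash
python3 -m pendant '[50,0,0,-5,0,50,0,0,-5,0]'
```

```text
clock: 9.02
tcp_pos: [0.5245, -0.0548, 0.0693]
orientation: [-0.113, 1.557, 0.112]
contact_force: [6.5, 1.1, 11.8]
grip_width: 0.0499
```

```bash
python3 -m pendant '[50,0,0,-5,0,50,0,0,-5,0,50,0,0,-5,0,50,0,0,-5,0]'
```

```text
clock: 9.52
tcp_pos: [0.5049, -0.0577, 0.0692]
orientation: [-0.113, 1.556, 0.112]
contact_force: [6.8, 0.6, 12.3]
grip_width: 0.0496
```

```bash
python3 -m pendant '[50,0,0,-5,0,50,0,0,-5,0,50,0,0,-5,0,50,0,0,0,0]'
```

```text
clock: 10.02
tcp_pos: [0.4892, -0.06, 0.069]
orientation: [-0.113, 1.558, 0.112]
contact_force: [5.0, 0.8, 12.9]
grip_width: 0.0501
```

```bash
python3 - <<'E'
from fit import *
p,d,c=grab('wrist','w4.png'); print(r.get_obs()['contact_force'])
try: y,nc,s=analyse(p,d,c)
except Exception as e: print(e)
E
```

```text
[ 4.96795351  1.11294292 14.20396358]
bed z at (.5,-.03), slopes x,y [-0.0072 -0.0032  0.0651] n 9474 std 0.0006
yaw stop, rail 0.1616 0.1668 n 8658 3938 rms 0.0029 0.0043
nest corner [0.4128 0.0417] yaw 0.1633
```

View pics/w4.png

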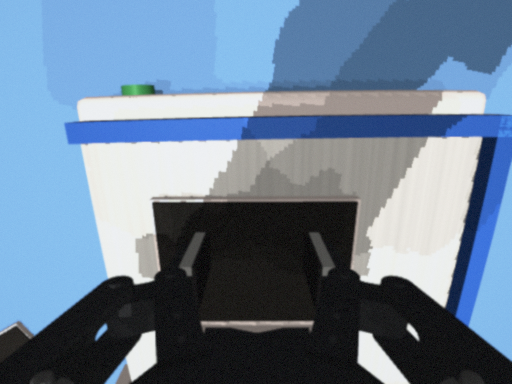

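The front edge is at y≈199 and the stop's inner edge at y≈140, a gap of about 32 mm. The rail's inner edge is at x≈475 with the carrier's left edge at 358. There has been no slip. I'll pull most of the rest, square the yaw (+0.018), then slide left.

```bash
python3 -m pendant '[50,-0.1,0,-4,-0.006,50,-0.1,0,-5,-0.006,50,0,0,-5,-0.006,50,0,0,-5,0]'
```

```text
clock: 10.58
tcp_pos: [0.4712, -0.0628, 0.0692]
orientation: [-0.127, 1.556, 0.126]
contact_force: [7.5, 1.2, 12.1]
grip_width: 0.0502
```

```bash
python3 -m pendant '[50,0,0,-4,0,50,0,0,-3,0,50,0,1,0,0,50,0,3,0,0]'
```

```text
clock: 11.08
tcp_pos: [0.4629, -0.0617, 0.0691]
orientation: [-0.127, 1.557, 0.123]
contact_force: [4.3, -5.6, 14.0]
grip_width: 0.0501
```

```bash
python3 -m pendant '[50,0,4,0,0,50,0,5,0,0,50,0,5,0,0]'
```

```text
clock: 11.45
tcp_pos: [0.4597, -0.0483, 0.0689]
orientation: [-0.126, 1.559, 0.122]
contact_force: [1.8, -6.0, 15.0]
grip_width: 0.05
```

```bash
python3 -m pendant '[50,-0.3,4,0,0,50,0,5,0,0,50,0,5,0,0]'
```

```text
clock: 11.82
tcp_pos: [0.4574, -0.0342, 0.069]
orientation: [-0.126, 1.559, 0.123]
contact_force: [2.8, -5.8, 14.0]
grip_width: 0.0504
```

```bash
python3 -m pendant '[50,0,5,0,0,50,0,5,0,0,50,0,5,0,0,50,0,0,0,0]'
```

```text
clock: 12.32
tcp_pos: [0.4548, -0.0186, 0.0689]
orientation: [-0.126, 1.56, 0.124]
contact_force: [2.6, -3.0, 14.3]
grip_width: 0.0498
```

```bash
python3 - <<'E'
from fit import *
p,d,c=grab('wrist','w5.png'); o=r.get_obs(); print(o['contact_force'])
z=np.load('bed.npz');y=.162;ex=np.array([np.cos(y),np.sin(y)]);ey=np.array([-ex[1],ex[0]])
print(((o['tcp_pos'][:2]-z['nc'])@np.c_[ex,ey]).round(4))
cv2.imwrite('pics/w5c.png',cv2.resize(cv2.cvtColor(p,cv2.COLOR_RGB2BGR)[100:300,130:430],(750,500)))
E
```

```text
[ 1.56522706 -2.54353681 14.07803551]
[ 0.0317 -0.0677]
```

View pics/w5c.png

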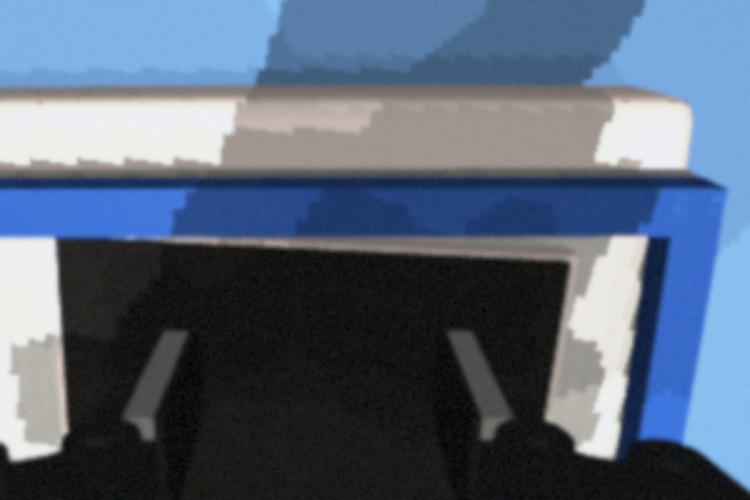

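The crop shows the carrier lagging in yaw by about −0.047. Its front right corner is near the stop (60,238) and its left corner is off it (575,262). The rail gap is about 13 mm. I'll lift, press again nearer the carrier's centre with the fingers wider apart, then turn and finish the slide.

```bash
python3 -m pendant '[50,-2,0,0,0,50,-3,0,0,0,60,-3,0,0,0,60,0,-1,12,0,60,0,0,13,0,60,0,0,0,0]'; python3 -m pendant '[60,3,0,0,0,60,2,0,0,0,60,1,0,0,0,60,0,0,0,0]'
```

```text
clock: 13.12
tcp_pos: [0.4774, -0.0142, 0.075]
orientation: [-0.127, 1.566, 0.127]
contact_force: [0.1, 0.4, 0.5]
grip_width: 0.0597
clock: 13.62
tcp_pos: [0.4756, -0.0146, 0.069]
orientation: [-0.126, 1.567, 0.127]
contact_force: [0.6, -0.3, 0.3]
grip_width: 0.06
```

```bash
python3 -m pendant '[60,1,0,0,0,60,1,0,0,0,60,0,0,0,0]'; python3 -m pendant '[60,0.7,0,0,0,60,0,0,0,0]'
```

```text
clock: 14.0
tcp_pos: [0.4758, -0.0146, 0.0676]
orientation: [-0.126, 1.567, 0.127]
contact_force: [-3.6, -0.2, 9.5]
grip_width: 0.0603
clock: 14.25
tcp_pos: [0.4758, -0.0146, 0.0671]
orientation: [-0.126, 1.567, 0.127]
contact_force: [-3.2, -0.2, 12.6]
grip_width: 0.0601
```

Now turn it square, slide left about 8 mm, and look.

```bash
python3 -m pendant '[60,0,0,0,-0.01,60,0,0,0,-0.02,60,0,1,0,-0.02,60,0,3,0,0,60,0,4,0,0,60,0,0,0,0]'; python3 - <<'E'
from fit import *
p,d,c=grab('wrist','w6.png'); o=r.get_obs(); print(o['contact_force'])
cv2.imwrite('pics/w6c.png',cv2.resize(cv2.cvtColor(p,cv2.COLOR_RGB2BGR)[60:300,120:440],(800,600)))
E
```

```text
clock: 15.0
tcp_pos: [0.476, -0.0078, 0.0675]
orientation: [-0.165, 1.561, 0.164]
contact_force: [-0.3, -2.9, 8.9]
grip_width: 0.0599
[ 1.01492927 -3.02696377 10.00985305]
```

View pics/w6c.png

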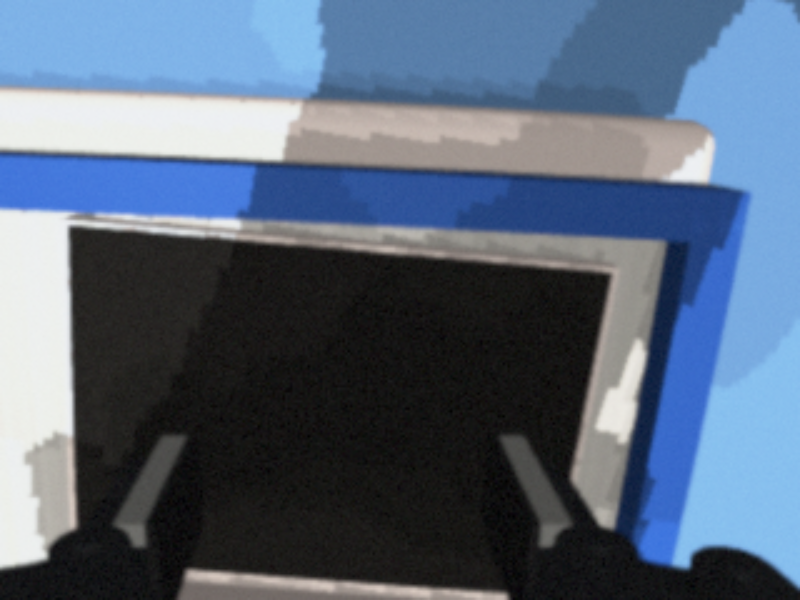

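```bash
cat > rel.py <<'E'
from fit import *
def rel(save):
    o=r.get_obs(); p,d,c=grab('wrist',save); s=np.load('bed.npz')['s']
    M=R.from_rotvec(o['orientation']).as_matrix()
    hsv=cv2.cvtColor(p,cv2.COLOR_RGB2HSV).astype(int); g=p.max(2).astype(int)
    blue=(hsv[...,0]>105)&(hsv[...,0]<130)&(hsv[...,1]>150)
    S=[];F=[];L=[];K=[]
    for u in range(130,400):
        vs=np.nonzero(blue[:230,u])[0]
        if len(vs) and vs[-1]<200: S.append((u,vs[-1]+.5))
    for u in range(150,370):
        vs=np.nonzero((g[:,u]<45)&~blue[:,u])[0]; vs=[v for v in vs if v>100 and (g[v:v+25,u]<60).mean()>.9]
        if vs and vs[0]<190: F.append((u,vs[0]-.5))
    for v in range(170,260):
        us=np.nonzero(blue[v,340:480])[0]
        if len(us)>5: K.append((340+us[0]-.5,v))
        us=np.nonzero((g[v,280:400]<60))[0]
        if v<225 and len(us): 
            e=np.nonzero(np.diff(us)>1)[0]; L.append((280+us[e[0] if len(e) else -1]+.5,v))
    out={}
    for n,A,z in(('stop',S,.010),('front',F,.008),('rail',K,.005),('left',L,.008)):
        A=np.array(A,float)
        if len(A)<8: print(n,'few');continue
        P=onplane(A,s[2]-.0015+z,c); T=(P-o['tcp_pos'])@M[:,1:]*1000  # tool y,z mm
        k,val=(0,1) if n in('stop','front') else (1,0)
        for _ in range(5):
            q=np.polyfit(T[:,k],T[:,val],1); e=T[:,val]-np.polyval(q,T[:,k]); T=T[abs(e)<max(2*e.std(),.3)]
        ang=-q[0] if k==0 else q[0]
        out[n]=q; print(n,'n',len(T),'yaw in tool',round(ang,4),'span',T[:,k].min().round(0),T[:,k].max().round(0),'val at 0',q[1].round(2), 'rms',e.std().round(2))
    if 'stop' in out and 'front' in out:
        for y in(-53,53): print('front gap at y',y,(np.polyval(out['front'],y)-1-np.polyval(out['stop'],y)).round(2))
    print('force',o['contact_force'].round(1),'mom',o['moment'].round(2),'tcp',o['tcp_pos'].round(4),'t',o['clock'])
E
python3 -c "
from rel import *
rel('w7.png')"
```

```text
stop n 235 yaw in tool -0.0487 span -61.0 55.0 val at 0 -54.57 rms 0.15
front n 205 yaw in tool -0.0869 span -52.0 49.0 val at 0 -48.42 rms 0.14
rail n 84 yaw in tool -0.0477 span -43.0 7.0 val at 0 61.39 rms 0.18
left n 55 yaw in tool -0.0929 span -44.0 -15.0 val at 0 47.15 rms 0.15
front gap at y -53 3.12
front gap at y 53 7.17
force [ 1. -3. 10.] mom [-0.71 -0.01 -0.16] tcp [ 0.476  -0.0078  0.0675] t 15.05
```

```bash
python3 -m pendant '[60,0.4,0,0,-0.02,60,0,0,0,-0.02,60,0,0,0,-0.02,60,0,0,0,0]'; python3 -c "
from rel import *
rel('w8.png')"
```

```text
clock: 15.6
tcp_pos: [0.4761, -0.0074, 0.0673]
orientation: [-0.212, 1.556, 0.211]
contact_force: [0.8, -2.3, 10.5]
grip_width: 0.0598
stop n 239 yaw in tool -0.1087 span -60.0 56.0 val at 0 -55.04 rms 0.14
front n 202 yaw in tool -0.1251 span -51.0 50.0 val at 0 -48.87 rms 0.15
rail n 88 yaw in tool -0.11 span -43.0 7.0 val at 0 61.07 rms 0.18
left n 51 yaw in tool -0.1257 span -42.0 -15.0 val at 0 47.03 rms 0.15
front gap at y -53 4.3
front gap at y 53 6.04
force [ 0.8 -2.3 10.5] mom [-0.41  0.03 -0.11] tcp [ 0.4761 -0.0074  0.0673] t 15.6
```

```bash
python3 -m pendant '[60,0.3,0,0,-0.02,60,0,0,0,-0.02,60,0,0.2,-2,0,60,0,0.3,-2,0,60,0,0,0,0]'; python3 -c "
from rel import *
rel('w9.png')"
```

```text
clock: 16.27
tcp_pos: [0.4745, -0.0074, 0.0676]
orientation: [-0.244, 1.548, 0.243]
contact_force: [4.5, -0.5, 9.0]
grip_width: 0.0602
stop n 241 yaw in tool -0.1506 span -60.0 57.0 val at 0 -53.65 rms 0.14
front n 208 yaw in tool -0.1291 span -51.0 50.0 val at 0 -48.76 rms 0.15
rail n 83 yaw in tool -0.1506 span -42.0 7.0 val at 0 61.26 rms 0.17
left n 51 yaw in tool -0.1312 span -42.0 -15.0 val at 0 47.14 rms 0.15
front gap at y -53 5.03
front gap at y 53 2.75
force [ 4.5 -0.5  9. ] mom [ 0.03 -0.93 -0.03] tcp [ 0.4745 -0.0074  0.0676] t 16.275
```

```bash
python3 -m pendant '[60,0.4,2,0.3,0,60,0.2,3,0.4,0,60,0,3,0.4,0,60,0,1.5,0.2,0,60,0,0,0,0]'; python3 -c "
from rel import *
rel('w10.png')"
```

```text
clock: 16.95
tcp_pos: [0.4718, 0.0005, 0.0669]
orientation: [-0.244, 1.551, 0.241]
contact_force: [2.7, -5.4, 13.7]
grip_width: 0.0599
stop n 220 yaw in tool -0.1475 span -60.0 49.0 val at 0 -52.26 rms 0.14
front n 203 yaw in tool -0.1305 span -51.0 50.0 val at 0 -48.95 rms 0.15
rail n 83 yaw in tool -0.1499 span -42.0 7.0 val at 0 52.93 rms 0.16
left n 51 yaw in tool -0.1305 span -42.0 -16.0 val at 0 46.83 rms 0.15
front gap at y -53 3.21
front gap at y 53 1.41
force [ 2.7 -5.4 13.7] mom [-1.01 -0.28 -0.11] tcp [0.4718 0.0005 0.0669] t 16.95
```

```bash
python3 -m pendant '[60,-0.2,2,0.3,0,60,0,2,0.3,0,60,0,1,0.1,0]'; python3 -m pendant '[60,0,0.7,0.1,0,60,0,0,0,0]'; python3 -c "
from rel import *
rel('w11.png')"
```

```text
clock: 17.38
tcp_pos: [0.4709, 0.0048, 0.067]
orientation: [-0.244, 1.551, 0.24]
contact_force: [1.8, -7.2, 12.8]
grip_width: 0.06
clock: 17.62
tcp_pos: [0.4707, 0.0055, 0.067]
orientation: [-0.244, 1.551, 0.24]
contact_force: [1.6, -7.6, 11.5]
grip_width: 0.0599
stop n 217 yaw in tool -0.1454 span -60.0 66.0 val at 0 -52.0 rms 0.15
front n 205 yaw in tool -0.1434 span -51.0 49.0 val at 0 -49.17 rms 0.15
rail n 83 yaw in tool -0.1458 span -42.0 4.0 val at 0 50.18 rms 0.16
left n 50 yaw in tool -0.1473 span -41.0 -15.0 val at 0 46.25 rms 0.15
front gap at y -53 1.94
front gap at y 53 1.73
force [ 1.6 -7.6 11.5] mom [-1.39 -0.38 -0.14] tcp [0.4707 0.0055 0.067 ] t 17.625
```

```bash
python3 -m pendant '[60,0,0.8,0.1,0,60,0,0.8,0.1,0,60,0,0,0,0]'; python3 -c "
from rel import *
rel('w12.png')"
```

```text
clock: 18.05
tcp_pos: [0.4705, 0.0066, 0.067]
orientation: [-0.244, 1.551, 0.24]
contact_force: [3.2, -8.6, 12.3]
grip_width: 0.0601
stop n 223 yaw in tool -0.1471 span -60.0 46.0 val at 0 -52.0 rms 0.14
front n 200 yaw in tool -0.148 span -50.0 49.0 val at 0 -49.21 rms 0.14
rail n 78 yaw in tool -0.1507 span -42.0 2.0 val at 0 49.06 rms 0.15
left n 49 yaw in tool -0.1535 span -41.0 -16.0 val at 0 45.56 rms 0.15
front gap at y -53 1.74
front gap at y 53 1.84
force [ 3.2 -8.6 12.3] mom [-1.67 -0.41  0.01] tcp [0.4705 0.0066 0.067 ] t 18.05
```

```bash
python3 -m pendant '[60,0,-0.5,-1,0,60,0,0,-1,0,60,0,0.1,-1,0,60,0,0,0,0]'; python3 -c "
from rel import *
rel('w13.png')"
```

```text
clock: 18.6
tcp_pos: [0.4698, 0.0066, 0.0674]
orientation: [-0.244, 1.547, 0.241]
contact_force: [6.0, -5.4, 8.9]
grip_width: 0.0601
stop n 212 yaw in tool -0.1467 span -60.0 46.0 val at 0 -51.2 rms 0.14
front n 202 yaw in tool -0.1472 span -52.0 48.0 val at 0 -48.47 rms 0.14
rail n 77 yaw in tool -0.1488 span -42.0 3.0 val at 0 49.15 rms 0.16
left n 48 yaw in tool -0.1499 span -40.0 -15.0 val at 0 45.44 rms 0.15
front gap at y -53 1.7
front gap at y 53 1.75
force [ 6.  -5.4  8.9] mom [-0.87 -1.27 -0.12] tcp [0.4698 0.0066 0.0674] t 18.6
```

```bash
python3 -m pendant '[60,0.5,0,-1,0,60,0.2,0.1,-1,0,60,0,0.1,-1,0,60,0,0,0,0]'; python3 -c "
from rel import *
rel('w14.png')
p=cv2.imread('pics/w14.png');cv2.imwrite('pics/w14c.png',cv2.resize(p[120:270,140:400],(800,460),interpolation=2))"
```

```text
clock: 19.15
tcp_pos: [0.4687, 0.0065, 0.0673]
orientation: [-0.244, 1.543, 0.241]
contact_force: [8.6, -4.0, 11.0]
grip_width: 0.0599
stop n 208 yaw in tool -0.151 span -59.0 64.0 val at 0 -49.3 rms 0.24
front n 202 yaw in tool -0.1465 span -52.0 48.0 val at 0 -48.43 rms 0.14
rail n 73 yaw in tool -0.1482 span -40.0 2.0 val at 0 49.08 rms 0.16
left n 47 yaw in tool -0.1486 span -40.0 -15.0 val at 0 45.29 rms 0.15
front gap at y -53 0.1
front gap at y 53 -0.37
force [ 8.6 -4.  11. ] mom [-0.55 -1.76 -0.18] tcp [0.4687 0.0065 0.0673] t 19.15
```

View pics/w14c.png

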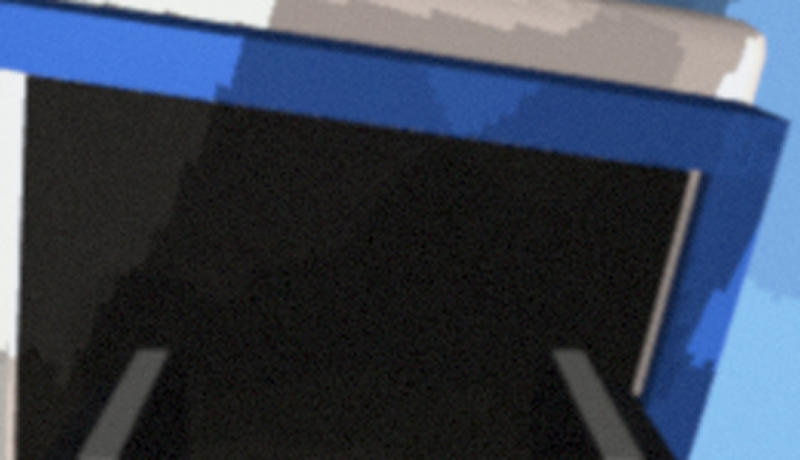

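The crop shows the pad edge tight along the blue stop for its whole length. On the rail side there is the white rim and then a thin dark strip. I'll push left a little more to confirm the rail contact.

```bash
python3 -m pendant '[60,0.2,1,0.6,0,60,0,1,0.2,0,60,0,1,0.1,0,60,0,0,0,0]'; python3 -c "
from rel import *
rel('w15.png')"
```

```text
clock: 19.7
tcp_pos: [0.4672, 0.0082, 0.0668]
orientation: [-0.244, 1.546, 0.239]
contact_force: [5.5, -7.8, 13.5]
grip_width: 0.06
stop n 195 yaw in tool -0.1429 span -53.0 44.0 val at 0 -48.4 rms 0.21
front n 200 yaw in tool -0.1468 span -52.0 46.0 val at 0 -47.34 rms 0.15
rail n 72 yaw in tool -0.1454 span -40.0 -0.0 val at 0 46.93 rms 0.2
left n 46 yaw in tool -0.1491 span -40.0 -16.0 val at 0 43.38 rms 0.16
front gap at y -53 -0.14
front gap at y 53 0.27
force [ 5.5 -7.8 13.5] mom [-1.37 -1.23 -0.02] tcp [0.4672 0.0082 0.0668] t 19.7
```

```bash
python3 -m pendant '[60,-0.1,0,0,-0.015,60,0,0,-0.5,-0.015,60,0,0.3,-0.7,0,60,0,0,0,0]'; python3 -c "
from rel import *
rel('w16.png')"
```

```text
clock: 20.25
tcp_pos: [0.4666, 0.0091, 0.0671]
orientation: [-0.267, 1.542, 0.264]
contact_force: [7.3, -5.1, 12.1]
grip_width: 0.06
stop n 186 yaw in tool -0.1778 span -53.0 62.0 val at 0 -47.89 rms 0.22
front n 200 yaw in tool -0.1764 span -52.0 46.0 val at 0 -47.12 rms 0.15
rail n 67 yaw in tool -0.1695 span -38.0 -1.0 val at 0 46.48 rms 0.32
left n 44 yaw in tool -0.1687 span -39.0 -16.0 val at 0 42.8 rms 0.39
front gap at y -53 -0.16
front gap at y 53 -0.31
force [ 7.3 -5.1 12.1] mom [-0.77 -1.54 -0.17] tcp [0.4666 0.0091 0.0671] t 20.25
```

```bash
python3 -m pendant '[60,0.2,0.8,0.2,0,60,0,0.4,-0.2,0,60,0,0,0,0]'; python3 -c "
from rel import *
rel('w17.png')"
```

```text
clock: 20.68
tcp_pos: [0.4662, 0.0096, 0.0669]
orientation: [-0.267, 1.542, 0.263]
contact_force: [7.4, -5.9, 13.2]
grip_width: 0.0601
stop n 185 yaw in tool -0.1735 span -53.0 61.0 val at 0 -47.6 rms 0.19
front n 196 yaw in tool -0.1767 span -52.0 45.0 val at 0 -46.77 rms 0.15
rail n 65 yaw in tool -0.1711 span -37.0 -1.0 val at 0 45.81 rms 0.28
left n 43 yaw in tool -0.1761 span -38.0 -16.0 val at 0 42.06 rms 0.19
front gap at y -53 -0.34
front gap at y 53 -0.01
force [ 7.4 -5.9 13.2] mom [-1.19 -1.43 -0.15] tcp [0.4662 0.0096 0.0669] t 20.675
```

```bash
python3 -m pendant '[60,-0.8,0,0,0,60,-0.8,0,0,0,60,-1,0,0,0,60,-3,0,0,0,60,-20,0,0,0,60,-45,0,0,0,60,-45,0,0,0,60,0,0,0,0,60,0,0,0,0]'; python3 - <<'E'
from fit import *
o=r.get_obs();print(o['contact_force'],o['tcp_pos'])
p,d,c=grab('wrist','w18.png'); 
print([(np.round(x['location'],3),round(x['score'],2)) for n in('shell0','carrier') for x in nets.look_for(n,'wrist')[:4]])
cv2.imwrite('pics/w18c.png',cv2.resize(cv2.cvtColor(p,cv2.COLOR_RGB2BGR),(800,600),interpolation=2))
E
```

```text
clock: 21.85
tcp_pos: [0.459, 0.0116, 0.1792]
orientation: [-0.268, 1.556, 0.269]
contact_force: [0.6, 0.0, 0.0]
grip_width: 0.0602
[0.61689083 0.02102409 0.01374676] [0.45895032 0.0115826  0.17924188]
[(array([0.525, 0.051, 0.083]), 0.74), (array([0.534, 0.014, 0.079]), 0.57), (array([ 0.498, -0.084,  0.063]), 0.48), (array([ 0.683, -0.247,  0.007]), 0.8), (array([0.497, 0.247, 0.004]), 0.78), (array([0.48 , 0.005, 0.073]), 0.68)]
```

View pics/w18c.png

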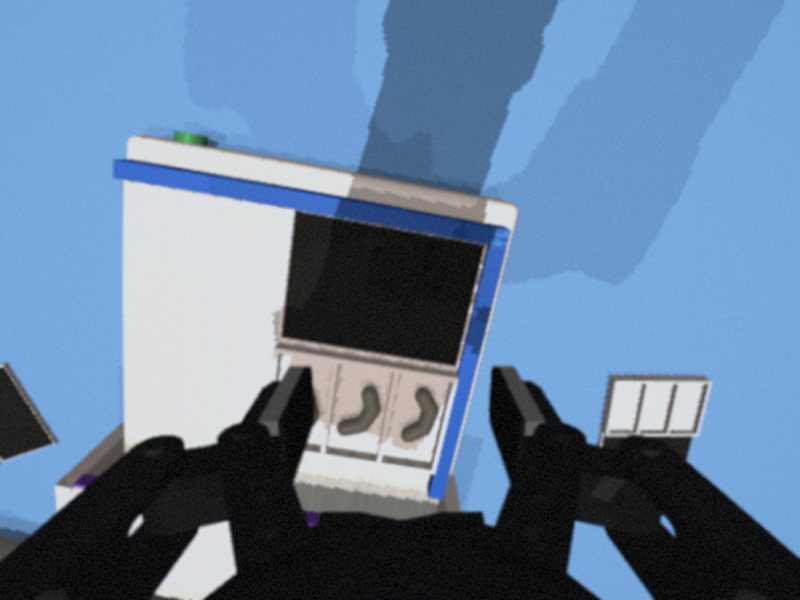

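The view shows the carrier in the corner, with the pad edge along the stop (295–485, 212–245) and its side along the rail. Shells are visible in the middle and left cells (360,410) and (422,415), while the right cell is hidden by the finger. I'll move the camera over the rail for a straight look at that contact.

```bash
python3 -m pendant '[60,0,20,0,0.09,60,0,20,-10,0.09,60,0,8,-10,0,60,0,0,0,0]'; python3 - <<'E'
from fit import *
p,d,c=grab('wrist','w19.png'); o=r.get_obs(); print(o['tcp_pos'],o['contact_force'])
cv2.imwrite('pics/w19c.png',cv2.resize(cv2.cvtColor(p,cv2.COLOR_RGB2BGR)[110:310,130:360],(690,600),interpolation=2))
g=cv2.cvtColor(p,cv2.COLOR_RGB2GRAY)
E
```

```text
clock: 22.5
tcp_pos: [0.4264, 0.0534, 0.1794]
orientation: [-0.129, 1.568, 0.129]
contact_force: [0.9, 0.5, 0.4]
grip_width: 0.0601
[0.42718891 0.0530346  0.17965166] [ 0.53964122  0.17501308 -0.36141302]
```

View pics/w19c.png

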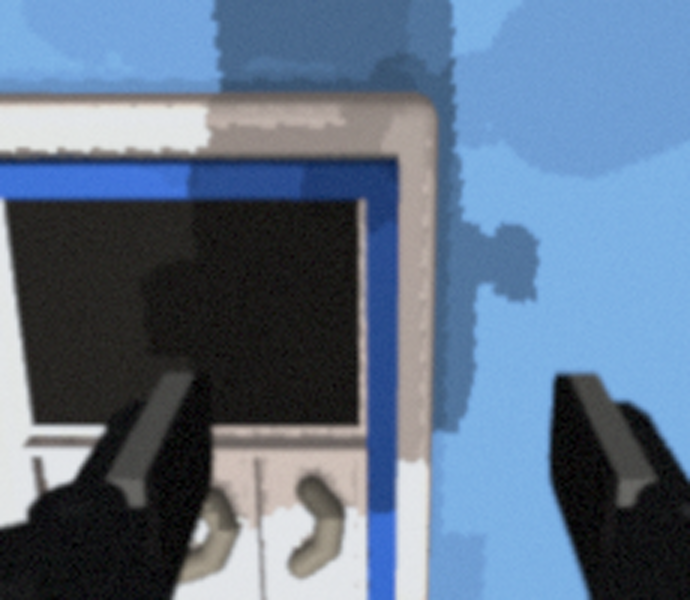

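```bash
python3 - <<'E'
from fit import *
s=np.load('bed.npz')['s']
acc=[]
for k in range(4):
    p,d,c=grab('wrist'); acc.append(p.astype(float))
p=np.mean(acc,0)
def cross(a,b,lev,x):  # linear crossing
    return 
res=[]
for v in range(183,250,3):
    row=p[v-1:v+2].mean(0); red=row[235:275,0]; # red: pad low, rim high, rail low
    i=np.argmax(red[10:30])+10; mx=red[i]; lo1=red[:i-4].min(); lo2=red[i+3:i+12].min()
    h1=(mx+lo1)/2;h2=(mx+lo2)/2
    a=i; 
    while red[a]>h1:a-=1
    b=i
    while red[b]>h2:b+=1
    ua=235+a+(h1-red[a])/(red[a+1]-red[a]); ub=235+b-1+(red[b-1]-h2)/(red[b-1]-red[b])
    A=onplane([[ua,v]],s[2]+.008,c)[0];B=onplane([[ub,v]],s[2]+.009,c)[0]
    res.append((v,ua,ub,np.linalg.norm((B-A)[:2])*1000,mx))
print(np.round(res,2))
W=np.linalg.inv(np.array(c['world_to_cam']))[:3,3];print('cam',W)
r_=np.array(res);print(np.polyfit(r_[:,0],r_[:,3],1))
E
```

```text
[[183.   262.78 264.08   1.17 153.33]
 [186.   262.78 264.07   1.16 153.92]
 [189.   249.53 252.69   2.86 161.25]
 [192.   249.56 252.68   2.85 157.17]
 [195.   249.6  252.61   2.75 171.33]
 [198.   249.57 252.65   2.83 161.  ]
 [201.   249.64 252.69   2.8  160.  ]
 [204.   262.73 273.95  10.19 154.83]
 [207.   249.68 252.72   2.83 163.17]
 [210.   249.66 252.72   2.85 163.  ]
 [213.   249.63 252.76   2.93 162.08]
 [216.   249.69 252.81   2.93 166.17]
 [219.   249.74 252.83   2.91 157.75]
 [222.   249.76 252.82   2.89 167.33]
 [225.   249.82 252.93   2.95 161.83]
 [228.   249.87 253.04   3.02 162.83]
 [231.   249.88 252.99   2.97 156.25]
 [234.   249.85 252.89   2.92 167.  ]
 [237.   249.87 252.95   2.97 162.75]
 [240.   249.91 253.08   3.07 158.75]
 [243.   262.45 273.52  10.5  160.5 ]
 [246.   249.87 252.92   2.98 165.5 ]
 [249.   249.92 252.97   2.99 166.83]]
cam [0.35549637 0.04016694 0.32329785]
[ 0.02747006 -2.52840992]
```

```bash
python3 - <<'E'
from fit import *
p,d,c=grab('wrist')
for v in (195,230,262,275,290,300): print(v,p[v-1:v+2,244:262].mean(0).astype(int)[:,[0,2]].T.tolist())
# stop side: columns
for u in (150,200,235): print(u,p[165:185,u-1:u+2].mean(1).astype(int)[:,[0,2]].T.tolist())
o=r.get_obs(); s=np.load('bed.npz')['s']
cv2.imwrite('pics/w20c.png',cv2.resize(cv2.cvtColor(p,cv2.COLOR_RGB2BGR)[160:330,200:270],(330,800))[:600])
E
```

```text
195 [[24, 21, 26, 23, 28, 53, 120, 173, 155, 94, 52, 41, 42, 43, 42, 42, 41, 42], [22, 19, 22, 22, 25, 46, 108, 160, 164, 151, 143, 142, 142, 143, 143, 143, 141, 142]]
230 [[26, 26, 27, 22, 24, 36, 92, 156, 168, 111, 55, 39, 39, 39, 40, 40, 37, 38], [22, 22, 26, 18, 19, 32, 81, 139, 161, 150, 143, 140, 140, 140, 141, 141, 139, 140]]
262 [[205, 206, 207, 206, 203, 196, 202, 206, 189, 119, 54, 38, 40, 39, 39, 38, 39, 39], [184, 183, 184, 184, 181, 175, 180, 185, 174, 143, 133, 137, 139, 138, 139, 138, 139, 138]]
275 [[113, 148, 175, 190, 193, 190, 200, 203, 188, 124, 61, 40, 40, 39, 39, 34, 39, 39], [101, 134, 158, 171, 175, 170, 179, 182, 175, 145, 137, 138, 139, 140, 140, 136, 139, 138]]
290 [[150, 200, 224, 226, 226, 225, 222, 223, 213, 147, 85, 62, 57, 59, 59, 59, 60, 62], [145, 207, 230, 233, 232, 230, 227, 229, 228, 216, 208, 208, 207, 210, 210, 209, 209, 209]]
300 [[226, 226, 225, 226, 225, 225, 221, 223, 211, 149, 83, 62, 58, 59, 58, 55, 57, 58], [232, 232, 231, 232, 231, 230, 225, 229, 227, 215, 205, 208, 209, 210, 210, 207, 209, 208]]
150 [[64, 67, 65, 66, 64, 67, 64, 65, 63, 55, 37, 31, 38, 36, 36, 37, 37, 36, 36, 32], [215, 216, 216, 216, 215, 217, 215, 216, 210, 179, 99, 33, 33, 34, 30, 34, 34, 31, 30, 30]]
200 [[39, 41, 42, 43, 42, 43, 45, 45, 41, 37, 28, 22, 21, 25, 25, 25, 28, 18, 23, 23], [130, 134, 140, 143, 143, 143, 146, 146, 139, 116, 65, 20, 19, 20, 21, 21, 24, 17, 20, 20]]
235 [[32, 32, 33, 34, 29, 31, 32, 31, 30, 26, 19, 20, 16, 21, 16, 18, 22, 24, 21, 24], [116, 116, 116, 116, 115, 116, 116, 115, 111, 90, 46, 21, 12, 17, 17, 15, 18, 21, 18, 22]]
```

There is no dark gap line between rim and rail, and none along the stop. One last look at the right cell and the surroundings, from higher up and to the right.

```bash
python3 -m pendant '[60,-40,-30,0,0,60,-40,-30,0,0,60,-30,-20,5,0,60,0,0,0,0,60,0,0,0,0]'; python3 - <<'E'
from fit import *
p,d,c=grab('wrist','w21.png'); print(r.get_obs()['clock'],r.get_obs()['contact_force'])
print([(np.round(x['location'],3),round(x['score'],2)) for x in nets.look_for('shell0','wrist')[:5]])
try: y,nc,s=analyse(p,d,c)
except Exception as e: print(e)
cv2.imwrite('pics/w21c.png',cv2.resize(cv2.cvtColor(p,cv2.COLOR_RGB2BGR),(800,600),interpolation=2))
E
```

```text
clock: 23.42
tcp_pos: [0.4447, -0.0245, 0.2892]
orientation: [-0.127, 1.568, 0.127]
contact_force: [-0.3, 0.6, -0.2]
grip_width: 0.0601
23.475 [-0.12811771 -1.34354292  1.0261277 ]
[(array([0.525, 0.049, 0.08 ]), 0.68), (array([0.535, 0.014, 0.077]), 0.67), (array([ 0.54 , -0.02 ,  0.079]), 0.65)]
bed z at (.5,-.03), slopes x,y [-0.0036  0.073   0.0711] n 3446 std 0.002
yaw stop, rail 0.1523 0.1481 n 1319 531 rms 0.0031 0.0026
nest corner [0.413  0.0432] yaw 0.1511
```

View pics/w21c.png

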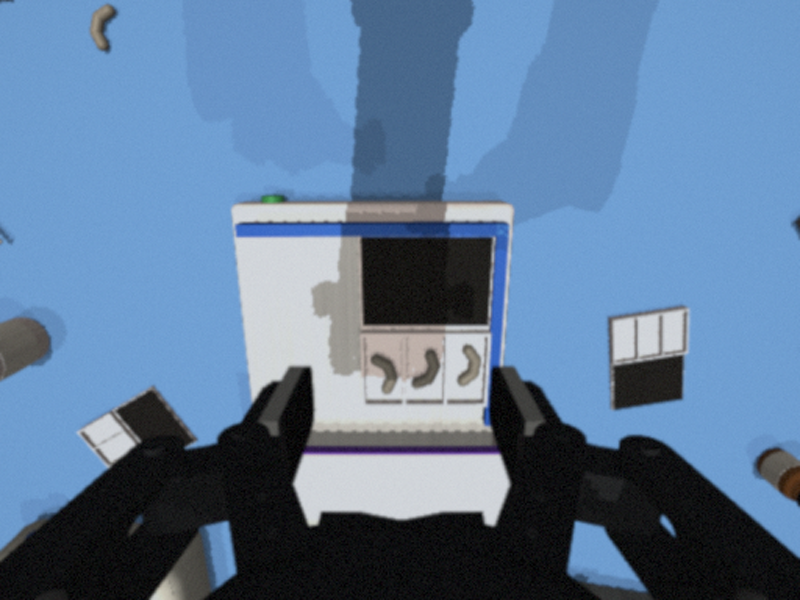

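The carrier sits square in the corner, with its pad at (362–492, 237–325) against the stop and the rail. All three shells are in their cells at (385,373), (428,368) and (468,365). The gripper is clear and nothing else has moved, so I'm handing in.

```bash
python3 -c "
from bench import r
print(r.hand_in())"
```

```text
the job is handed in; nothing more can be done
None
```

The carrier is out of the tunnel and lies square in the corner of its bed, against the blue stop and the blue rail. I let go, lifted clear and handed the job in at about 23.5 s.

**What I did:** I pressed on the pad at about 9–14 N, after a short dip to about 6 N at the start of the pull, and drew the carrier out. I then slid it left. It lagged by about 0.04 rad on the way across, so I lifted and pressed again nearer its centre. From there I squared it against the rail and the stop. The highest press I read was about 15 N (16–17 N with the sideways force). The robot only reports force at the end of each move, so brief peaks in between are not recorded.

**Last checks:**
- **Stop:** the carrier fits tight along the stop, with a measured gap of 0 ± 0.4 mm.
- **Angle:** it is within about 0.005 rad of the bed's direction.
- **Shells:** all three are in their cells.
- **Robot and bystanders:** the gripper touches nothing, and nothing else in view looked disturbed. I did not take a closing picture of the whole bench.

**One check that disagreed:** the strip between pad and rail measured 2.8–3.0 mm, against 2 mm expected. I put that down to image blur, because no gap line shows and the carrier had stopped moving when I pushed it left. A rail gap of a few tenths of a millimetre cannot be ruled out.

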